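# Free the drying rack: catch tray in, keeper bar unlatched and held up

## Task

Push the wooden catch tray along its rails under the drying rack until it is fully home against the back stop, so that it can catch any stone that drops. Only then take the upright horn pull beside the ball stud, draw it sideways against its spring to free the bolt, lift the keeper bar's end so that its socket is clear of the ball by at least 70 mm, and finish while still holding the bar up there, with the tray still home. Leave the other things on the table where they are.

Things in the scene. Friction and masses are not known exactly. Their poses are not given: they have to be found in the camera images.
- rack: Fixed pale wood drying rack; place and yaw vary. Origin on the table under the deck's middle; x away from the robot, y left, z up (rack frame, mm). Deck 90 (x) by 275 (y), top 55 high, underside 43 high: the tray's tunnel. Two rows of bamboo rungs (x = -14, +14; y -82 to +62; tops 88 high) grip fixed white go stones on edge. Guide rails 14 high lie along x at y = -82 and +82 (x -155 to +50).
- stop (a point): Middle of the near face of the stop bar (30 mm high, along y) at the far end of the rails: rack x = +50, y = 0, z = 15 mm. The tray is fully home with its far wall against it.
- tray: Loose open wooden tray, 100 (x) by 150 (y) by 25 mm high, 0.15 to 0.3 kg, between the guide rails with 2 mm play each side. Origin under the middle of the open box; axes as the rack's. It starts drawn out 55 to 85 mm towards the robot (origin at rack x -85 to -55); fully home its origin is at rack x = 0, y = 0.
- handle (a point): Centre of the top of the tray's upright handle: tray x = -76, y = 0, z = 72 mm. The handle is 16 (x) by 18 (y) mm and can be gripped between 35 and 72 mm height; it stays outside the rack when the tray is home.
- keeper (a joint): Hinge of the keeper bar, rad: 0 down over the stones (start), grows as the free end rises, up to 1.3. Axis parallel to rack x, through rack y = -115, z = 89 mm; the socket at rack y = +110 rises on an arc of 225 mm radius. No stay: let go, it falls back. Bar, latch and pull weigh about 0.25 kg together.
- bar: Bamboo keeper bar, 18 mm wide and 13 mm thick, with a steel socket at its free end (plate 44 x 46 mm, top 104 mm above the table when down). Origin on the hinge axis; y runs along the bar to the socket, x is rack x, z up when down. It carries the latch and the pull.
- latch (a joint): Slide of the sprung brass bolt under the socket, m: 0 shut (start; under the ball's flat underside, so the bar can rise only 1 to 3 mm), grows as it is drawn along the bar's -x (towards the robot), end stop 0.016. The bolt clears the ball from about 0.0075. The spring always pulls it shut: about 5 N at 0, 11 N at the end.
- pull: Upright horn pull fixed on the latch, 16 (x) by 14 (y) by 46 mm tall. Origin at the centre of its foot, which is at rack x = -32, y = +110, z = 104 mm when shut and down; top 150 mm above the table. It moves with latch and bar and is what one grips; it is free on all sides above the socket plate.
- socket (a point): Inner top of the socket, 225 mm from the hinge; lies about on ball when the bar is down.
- ball (a point): Top of the steel ball stud (26 mm across) on the rack's deck, at rack x = 0, y = +110, z = 94 mm.
- bowl: Bystander, to be left alone: jade-green ceramic bowl, 120 mm wide at the rim, 55 mm tall; origin under its centre
- sandstone: Bystander, to be left alone: grey sanding stone, block 120 x 50 x 30 mm; origin under its centre
- burnisher: Bystander, to be left alone: horn-handled burnisher lying down, about 160 mm long, 18 mm thick; origin under the joint of handle and blade
- stone_a: Bystander, to be left alone: loose white clamshell go stone lying flat on the table, 22 mm across, 9 mm thick; origin under its centre
- stone_b: Bystander, to be left alone: loose black slate go stone lying flat, 22 mm across, 9 mm thick; origin under its centre
- gauge: Bystander, to be left alone: flat brass slot gauge, a 52 x 50 mm plate, 8 mm thick, with an open slot; origin under its centre
Things that resemble listed ones, but are neither listed nor needed, are in the scene too. Of the things shaped like the tray, the wooden one is meant.

How it is judged:
On the way, in this order (a step that is already met when the one before it is completed fails the run):
1. the tray is fully home under the rack, the bar still down and latched (x of tray in the frame of rack between -0.006 and 0.006 m and y of tray in the frame of rack between -0.006 and 0.006 m and height (world z) of tray below 0.006 m and value of joint keeper below 0.04 rad and value of joint latch below 0.005 m), for 0.2 s.
2. the latch is drawn clear of the ball (value of joint latch above 0.008 m), for 0.1 s.
At the end, for the whole second after the job is handed in: The tray is home (within 6 mm of its place against the stop, flat on the table), the socket is held still at least about 70 mm above the ball (67 mm is accepted), and the robot's fingers bear the bar (x of tray in the frame of rack between -0.006 and 0.006 m and y of tray in the frame of rack between -0.006 and 0.006 m and height (world z) of tray below 0.006 m and height (world z) of socket above 0.161 m and contact force between the fingers and bar above 0.5 N and velocity of joint keeper between -0.08 and 0.08 rad/s); the arm keeps its last pose, push and grip.
It fails at once if the latch is drawn or the bar lifted while the tray is not home ((value of joint keeper above 0.1 rad or value of joint latch above 0.008 m) and not (x of tray in the frame of rack between -0.006 and 0.006 m and y of tray in the frame of rack between -0.006 and 0.006 m and height (world z) of tray below 0.006 m)).
It fails at once if a bystander is disturbed (moved more than 25 mm) (distance of any of bowl, sandstone, burnisher, stone_a, stone_b, gauge from where it was at the start of the episode above 0.025 m).
It also fails if it takes over 48 s, if anything falls off the work surface, if the arm or the gripper's body presses on something with over 40 N, if the wrist force passes 120 N, or if a joint passes its speed limit or range.

## Robot

A 6-joint arm with a two-finger parallel gripper is mounted at the origin on the work surface. World frame = base frame: x ahead of the robot, y to its left, z up, the work surface at z = 0. Lengths are in m, angles in rad, forces in N, time in s.
With the tool pointing down it reaches from about 0.375 to 0.9 m from the base axis. Payload 3.1 kg.
Tool frame: the origin (TCP) lies midway between the tips of the shut fingers; the grasp point (between the pads) lies 19 mm behind it (pinch_z is the distance from the TCP to the grasp point, in m); y points along the fingers, z is the direction in which the jaws open and shut, and the axes are right-handed (so a half turn about y gives the same grasp; the last joint's range is limited). The gripper opens to 87 mm and grips with 3 to 60 N. Pads are 19 mm wide; open, the fingers measure 117 mm over their backs; the gripper's body (75 mm by 190 mm) begins 51 mm behind the grasp point.
Start: joints at [1.121, 0.527, 1.433, -0, 1.181, -0.178], TCP at [0.168, 0.602, 0.223] pointing down, gripper open.
Joint ranges: [-3.08, 3.08], [-0.75, 2.2], [0.22, 2.44], [-1.43, 4.57], [0, 2.65], [-2.85, 2.85]. Speed limits (rad/s): [2.79, 2.79, 3.14, 3.14, 3.14, 3.14].

## Interface

Orientations are given as a unit quaternion [x, y, z, w].
In Python, from rig import * gives the robot as it stands.
- The arm moves only by the tool drive_tool, never from a script. Its argument "plan" is a list of rows, each a list of 7 numbers: the shift along the tool's x, y, z in mm, then the turn, a rotation vector about the tool's x, y, z in degrees, then the finger opening in mm, from 0 to 87. A call has 1 to 10 rows; each row is the pose to reach, as a shift and turn from the pose commanded when the call began, along the tool's axes at that moment; what a row does not reach only later rows make up. A row lasts 1/10 s, in which the tool goes at most 50 mm and 8.59 degrees, less where a joint would pass 70% of its speed; a pose out of reach is approached as far as the arm can. A call with a gripper value outside its range is refused whole. The fingers move at their own pace and stop on an object; "newtons" is the grip in N (left out, the last holds). Time passes only in rows, so rows that repeat a pose let the fingers close. It gives the time, the measured TCP pose, the force and the opening at its end, in the units of the state.
- get_obs(): the state, without advancing time (a new reading comes with each control period).
- camera(name): name is "scene" or "top"; returns the picture (384x512x3 uint8, blue, green, red); there is no depth.
- get_calibration(name): a dict with "fx", "fy", "cx", "cy" (pixels), "origin" and "rotation" of the camera in the world. Camera axes: x right, y down, z forward; pixel columns grow to the right and rows downward; lengths in m; the calibration is good to about 2 mm. A picture is of the moment at which its call begins. get_calibration takes no time and is no camera call.
- hand_in(): hands the job in, once; it reports no verdict.
Trained networks look in the newest picture that a camera, given by its name, has taken for a name from the list of things; names that differ only in an ending like _2 or _b are one class to them, and where a whole thing is asked for, a point or a joint stands for the part that bears it (a point fixed in the world has none). Each returns a list of dicts, best first, with "conf" (0 to 1); they miss things now and then, are a little off and sometimes report something else, mostly with a low value. They report only what shows in the picture. A call takes as long as a camera call. They do not tell look-alikes from the thing itself.
- spot_in(camera, target): "location" ([column, row] in pixels, amid what is visible of it).
- mark_of(camera, target): "location" ([column, row] in pixels: a listed point, or the origin of a listed thing).
The state is a dict: "time": time; "q": joint angles; "joint_velocities": joint speeds; "joint_torque": joint torques, N m; "position": TCP position; "tool_rot": TCP orientation; "ft_force": force on the tool from outside, world axes, zero at the start; "moment": the same for the moment, N m; "grip_width": finger opening in m.
Only numpy, scipy, OpenCV 4.12 (cv2) and the standard library are available. Lean on these libraries where they do the work, as an engineer would, in place of code of your own. Each camera call takes 0.05 s, during which the arm holds its last target. There are 200 camera calls.

## Working session

There is one attempt and no reset: what is moved stays moved. The work goes in short steps, Python scripts to look and compute and a tool call to move; the robot and the scene stay as the last step left them, time stands still between calls to the robot, and variables do not carry over. Pictures are saved under pics/ and viewed, about 8 in all and at most 12, crops included, and the job is handed in when it is done.

Besides the shell and the picture viewer there is one more tool, called after "Request:" as name(argument=value, ...), one argument or row to a line, values as JSON. drive_tool: Moves the arm, as the interface text tells. Its arguments: {"type":"object","properties":{"plan":{"type":"array","items":{"type":"array","items":{"type":"number"}}},"newtons":{"type":"number"}},"required":["plan"]}

```bash
mkdir -p pics; ls
python3 - <<'E'
from rig import *
import cv2
o=get_obs();print({k:np.round(v,3).tolist() if hasattr(v,'__len__') else v for k,v in o.items()} if 'np' in globals() else o)
for c in("scene","top"):
    cv2.imwrite(f"pics/{c}0.png",camera(c)); print(c,get_calibration(c))
    for t in("handle","tray","rack","pull","ball","socket","stop","bar"):
        print(t,[(round(d["conf"],2),[round(float(v)) for v in d["location"]]) for d in mark_of(c,t)])
E
```

```text
pics
{'time': 0.0, 'q': array([ 1.12050113e+00,  5.28480911e-01,  1.43389996e+00, -2.14250520e-05,
        1.18137227e+00, -1.78475223e-01]), 'joint_velocities': array([ 0.00012079,  0.00050545, -0.00202759,  0.00107108,  0.00132284,
       -0.00024957]), 'joint_torque': array([ 9.95518967e-04, -4.40037167e+01, -1.76589149e+01,  6.33549783e-02,
        5.83472766e-02, -1.29342466e-04]), 'position': array([0.16744418, 0.60139759, 0.22156331]), 'tool_rot': array([ 0.70131471, -0.09603392,  0.09557483, -0.69985756]), 'ft_force': array([0.2052544 , 0.17770699, 0.21866792]), 'moment': array([-0.01293753, -0.05574249,  0.04011405]), 'grip_width': 0.08695374312092091}
scene {'fx': 387.11558896327404, 'fy': 387.11558896327404, 'cx': 256.25106038895785, 'cy': 191.88963978637221, 'origin': array([ 1.43444801, -0.04153949,  0.708929  ]), 'rotation': array([ 0.62196402,  0.61457722, -0.33399834, -0.35199532])}
handle [(0.84, [270, 190]), (0.82, [137, 162]), (0.75, [239, 172]), (0.64, [329, 231]), (0.56, [236, 207])]
tray [(0.96, [226, 199]), (0.82, [234, 238]), (0.75, [342, 243]), (0.66, [160, 1
[... 231 characters left out ...]
': 478.78600828526555, 'fy': 478.78600828526555, 'cx': 244.28453593564367, 'cy': 190.09229005679325, 'origin': array([ 0.2344516 , -0.03958483,  1.30490288]), 'rotation': array([-0.70146378,  0.70676632, -0.05777015,  0.07136206])}
handle [(0.96, [168, 138]), (0.95, [262, 262]), (0.9, [404, 282]), (0.83, [226, 211]), (0.82, [265, 183])]
tray [(0.97, [278, 245]), (0.91, [152, 159]), (0.88, [198, 223]), (0.84, [368, 277]), (0.81, [268, 161]), (0.68, [206, 122])]
rack [(0.19, [274, 113])]
pull [(0.48, [226, 132])]
ball [(0.7, [234, 120]), (0.56, [229, 122])]
socket [(0.82, [233, 121])]
stop [(0.86, [272, 113]), (0.46, [317, 184]), (0.41, [220, 162])]
bar [(0.75, [317, 136]), (0.71, [264, 184])]
```

Run:
```python
import cv2
for c in("scene","top"):
    a=cv2.imread(f"pics/{c}0.png"); cv2.imwrite(f"pics/{c}0b.png",cv2.resize(a,(800,600),interpolation=3))
```

```text
(no output)
```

View pics/scene0b.png

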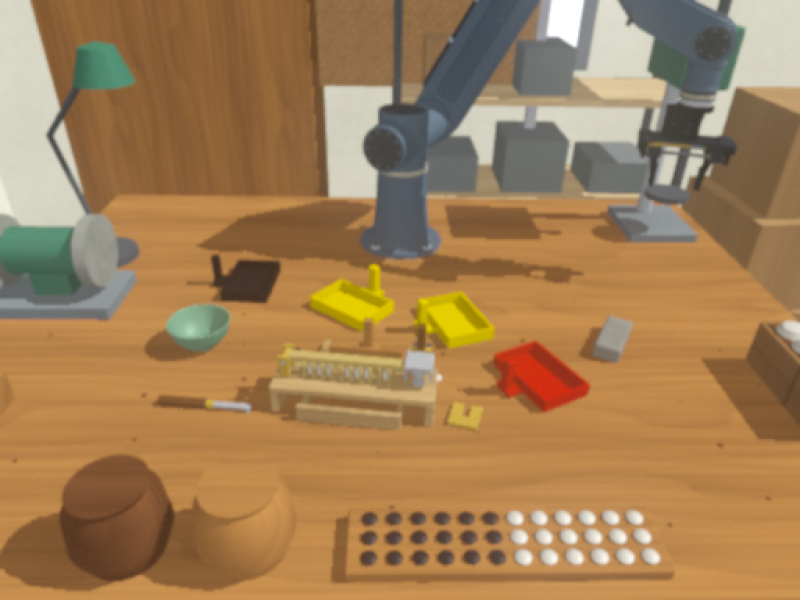

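View pics/top0b.png

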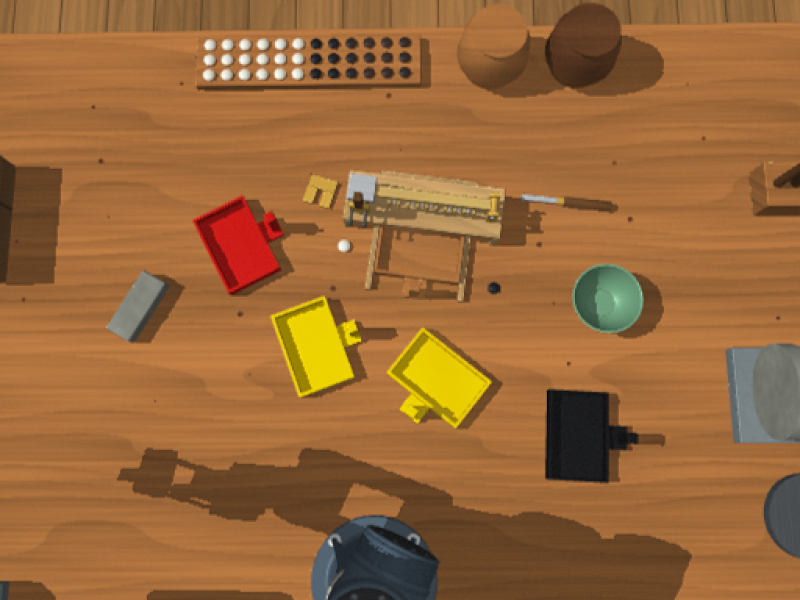

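The wooden tray is the one on the rails under the rack. Handle candidates in the top picture (512-px scale): wooden (265,183), red (172,143), yellow (224,213), yellow (264,259), black (397,280). I choose the wooden one at (265,183), with no coloured paint and between the rails. The pull is the dark horn at (227,130), beside the socket plate at (231,120).

```bash
cat > h.py <<'E'
import numpy as np, cv2
from scipy.spatial.transform import Rotation as R
from scipy.optimize import least_squares
from rig import *
def proj(c,p):
    k=get_calibration(c); v=R.from_quat(k["rotation"]).inv().apply(np.atleast_2d(p)-k["origin"])
    return np.c_[k["fx"]*v[:,0]/v[:,2]+k["cx"],k["fy"]*v[:,1]/v[:,2]+k["cy"]]
def rackpt(s,p):  # s: x,y,yaw ; p in mm
    return R.from_euler("z",s[2]).apply(np.array(p)/1000.)+[s[0],s[1],0]
def totool(o,d): return R.from_quat(o["tool_rot"]).inv().apply(d)
E
python3 - <<'E'
from h import *
obs=[("top","ball",(234,120)),("top","ball",(233,121)),("top","stop",(272,113)),("top","handle",(265,183)),("top","pull",(226,132)),
("scene","ball",(268,238)),("scene","ball",(269,235)),("scene","stop",(222,266)),("scene","handle",(236,207)),("scene","pull",(270,222))]
P=lambda tx:{"ball":(0,110,94),"stop":(50,0,15),"handle":(tx-76,0,72),"pull":(-32,110,104)}
f=lambda s:np.array([proj(c,rackpt(s,P(s[3]*1000)[n]))[0]-np.array(l) for c,n,l in obs]).ravel()
r=least_squares(f,[.5,0,0,-.07],loss="soft_l1",x_scale=.1)
s=r.x;print(s,np.round(f(s).reshape(-1,2),1).tolist())
for n,p in P(s[3]*1000).items(): print(n,rackpt(s,p).round(4))
o=get_obs();print(R.from_quat(o["tool_rot"]).as_matrix().round(3).tolist())
np.save("s.npy",s)
ims=[]
for c,ctr in(("top",(270,145)),("scene",(232,230))):
    a=camera(c); x0,y0=ctr[0]-70,ctr[1]-55
    b=cv2.resize(a[y0:y0+110,x0:x0+140],None,fx=5.6,fy=5.4 if 0 else 5.6,interpolation=3)[:300*2]
    pts=[(x,y,z) for x in(-45,45) for y in(-137.5,137.5) for z in (55,)]+list(P(s[3]*1000).values())+[(-32,110,150)]+[(-155,82,14),(-155,-82,14)]
    for q in proj(c,np.array([rackpt(s,p) for p in pts])): cv2.circle(b,tuple(int(v) for v in (q+.5-[x0,y0])*5.6),3,(255,0,255),-1)
    ims.append(cv2.resize(b,(700,550))[:, :])
cv2.imwrite("pics/c1.png",cv2.resize(np.vstack([ims[0],ims[1]]),None,fx=.54,fy=.54))
cv2.imwrite("pics/c2.png",np.hstack([cv2.resize(i,(400,314)) for i in ims]))
cv2.imwrite("pics/ct.png",ims[0])
cv2.imwrite("pics/cs.png",ims[1])
E
```

```text
[ 0.63411082 -0.09174354 -0.13303335 -0.07732832] [[-3.0, -0.5], [-2.0, -1.5], [1.3, 3.3], [0.2, -0.4], [3.2, -2.1], [0.5, -4.8], [-0.5, -1.8], [1.5, -0.3], [-0.5, -2.9], [-0.4, 0.7]]
ball [0.6487 0.0173 0.094 ]
stop [ 0.6837 -0.0984  0.015 ]
handle [ 0.4821 -0.0714  0.072 ]
pull [0.617  0.0215 0.104 ]
[[0.963, 0.0, 0.268], [-0.268, 0.0, 0.963], [0.0, -1.0, 0.0]]
```

View pics/ct.png

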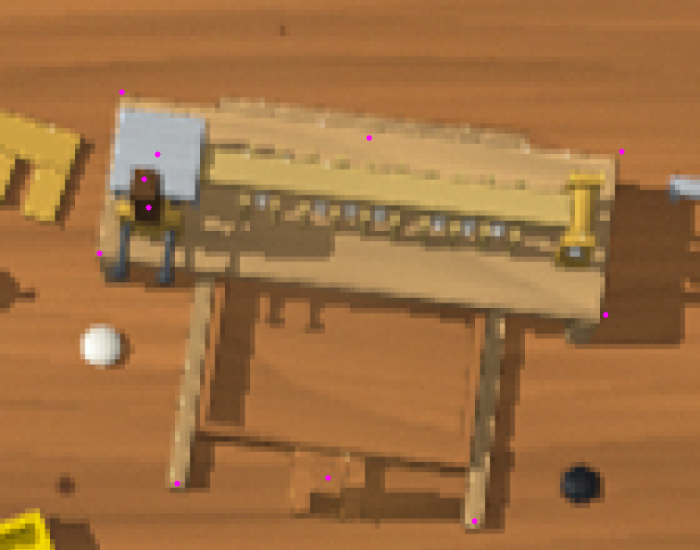

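View pics/cs.png

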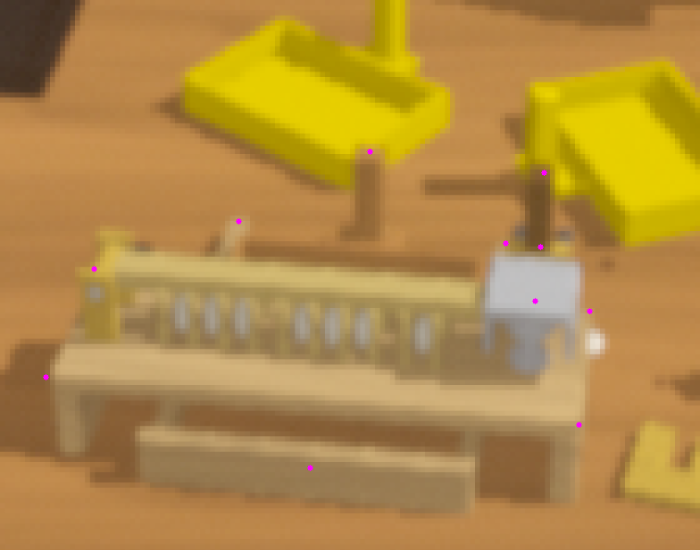

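The top crop shows the wooden tray between the rails, with its handle at crop (325,480), and the dark pull at (146,195). The overlay agrees to about 1 px. I'll refine the pose with the deck corners and work out the moves.

```bash
cat >> h.py <<'E'
def delta(o,p,yaw,jaw):  # shift in tool axes mm, turn deg; jaw 'y' or 'x' (rack)
    x=R.from_euler("z",yaw).as_matrix(); 
    M=np.c_[x[:,0],-x[:,2],x[:,1]] if jaw=='y' else np.c_[x[:,1],-x[:,2],-x[:,0]]
    T=R.from_quat(o["tool_rot"])
    return (T.inv().apply(np.array(p)-o["position"])*1000).round(1),np.degrees((T.inv()*R.from_matrix(M)).as_rotvec()).round(1)
E
python3 - <<'E'
from h import *
s0=np.load("s.npy")
obs=[("top","ball",(233.5,120.5)),("top","stop",(272,113)),("top","handle",(265,183)),
("scene","ball",(268.5,236.5)),("scene","stop",(222,266)),("scene","handle",(236,207)),("scene","pull",(270,222)),("scene","ptop",(162+538/5-.5,175+168/5-.5)),("top","ptop",(200+146/5-.5,90+176/5-.5))]
c={"c1":(45,137.5,55),"c2":(-45,137.5,55),"c3":(45,-137.5,55),"c4":(-45,-137.5,55),"r1":(-155,82,14),"r2":(-155,-82,14)}
for n,u in zip(c,[(121,98),(100,250),(615,160),(602,320),(179,487),(465,525)]): obs+=[("top",n,(200+u[0]/5-.5,90+u[1]/5-.5))]
P=lambda tx:{"ball":(0,110,94),"stop":(50,0,15),"handle":(tx-76,0,72),"pull":(-32,110,104),"ptop":(-32,110,150),**c}
f=lambda s:np.array([proj(k,rackpt(s,P(s[3]*1000)[n]))[0]-np.array(l) for k,n,l in obs]).ravel()
r=least_squares(f,s0,loss="soft_l1",x_scale=.1);s=r.x;np.save("s.npy",s)
print(s,np.round(f(s).reshape(-1,2),1).tolist())
o=get_obs();tx=s[3]*1000
p=rackpt(s,(tx-76-35,0,120));print(p,*delta(o,p,s[2],'y'))
for n,p in (("push start",(tx-76-35,0,20)),("contact",(tx-93.5,0,20)),("home",(-93.5,0,20)),("pull",(-32,110,150))): print(n,rackpt(s,p).round(4))
E
```

```text
[ 0.62978383 -0.09203649 -0.149542   -0.0727513 ] [[-2.3, -0.1], [1.7, 4.8], [-0.4, -0.6], [-0.3, -3.9], [1.1, -1.5], [0.0, -2.8], [-0.4, 0.1], [1.1, -0.5], [-0.4, 0.6], [0.7, -0.9], [-0.1, 0.0], [1.8, -0.2], [0.6, -0.4], [-1.0, -2.2], [1.1, -1.6]]
[ 0.4480833  -0.06466026  0.12      ] [ 449.   102.6 -567. ] [-0. -7. -0.]
push start [ 0.4481 -0.0647  0.02  ]
contact [ 0.4654 -0.0673  0.02  ]
home [ 0.5373 -0.0781  0.02  ]
pull [0.6145 0.0215 0.15  ]
```

Request:
drive_tool(
  plan=[
    [50, 0, -10, 0, -2, 0, 0],
    [100, 0, -30, 0, -4, 0, 0],
    [150, 0, -50, 0, -7, 0, 0],
    [190, 0, -80, 0, -7, 0, 0],
    [220, 0, -120, 0, -7, 0, 0],
    [250, 0, -160, 0, -7, 0, 0],
    [280, 0, -200, 0, -7, 0, 0],
    [300, 0, -245, 0, -7, 0, 0],
    [320, 0, -290, 0, -7, 0, 0],
    [340, 0, -335, 0, -7, 0, 0],
  ],
)

```text
time: 2.0
position: [0.4049, 0.1918, 0.2228]
tool_rot: [-0.705, 0.052, -0.053, 0.705]
ft_force: [-0.4, 0.3, -0.7]
grip_width: 0.0147
```

Run:
```python
from h import *
s=np.load("s.npy");o=get_obs();print(o["position"],o["grip_width"],o["ft_force"],*delta(o,rackpt(s,(s[3]*1000-76-35,0,120)),s[2],'y'))
```

```text
[0.4048547  0.19178712 0.22281228] 0.01470299164059034 [-0.35587932  0.29862285 -0.66058481] [  80.8  102.8 -247.2] [-0.   0.   0.1]
```

Request:
drive_tool(
  plan=[
    [15, 0, -50, 0, 0, 0, 0],
    [30, 0, -100, 0, 0, 0, 0],
    [50, 0, -150, 0, 0, 0, 0],
    [65, 0, -200, 0, 0, 0, 0],
    [81, 0, -247, 0, 0, 0, 0],
    [81, 0, -247, 0, 0, 0, 0],
    [81, 50, -247, 0, 0, 0, 0],
    [81, 100, -247, 0, 0, 0, 0],
    [81, 140, -247, 0, 0, 0, 0],
    [81, 140, -247, 0, 0, 0, 0],
  ],
)

```text
time: 3.0
position: [0.444, -0.0608, 0.0782]
tool_rot: [-0.704, 0.057, -0.049, 0.707]
ft_force: [-0.6, 0.9, 0.1]
grip_width: 0.0007
```

Run:
```python
from h import *
s=np.load("s.npy");o=get_obs();print(o["ft_force"],*delta(o,rackpt(s,(s[3]*1000-76-35,0,20)),s[2],'y'))
ims=[cv2.resize(camera(c)[y:y+150,x:x+200],(400,300),interpolation=3) for c,x,y in(("top",170,80),("scene",150,130))]
cv2.imwrite("pics/p1.png",np.hstack(ims))
```

```text
[-0.61010466  0.91651082  0.13369383] [ 5.4 58.2 -3.4] [-0.2 -0.  -0.7]
```

View pics/p1.png

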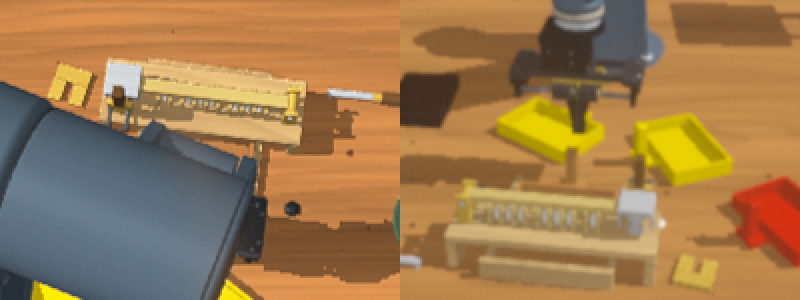

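The scene half shows the shut fingers behind the wooden handle: fingertip at (580,130), handle top at (572,150). Next I lower the tool and push.

Request:
drive_tool(
  plan=[
    [0, 30, -4, 0, 0, 0, 0],
    [0, 56, -4, 0, 0, 0, 0],
    [0, 56, -4, 0, 0, 0, 0],
    [8, 56, -4, 0, 0, 0, 0],
    [16, 56, -4, 0, 0, 0, 0],
    [24, 56, -4, 0, 0, 0, 0],
    [32, 56, -4, 0, 0, 0, 0],
    [40, 56, -4, 0, 0, 0, 0],
    [48, 56, -4, 0, 0, 0, 0],
    [48, 56, -4, 0, 0, 0, 0],
  ],
)

```text
time: 4.1
position: [0.4974, -0.0747, 0.0267]
tool_rot: [0.706, -0.051, 0.054, -0.705]
ft_force: [-0.0, 0.4, 0.8]
grip_width: 0.0006
```

Run:
```python
from h import *
s=np.load("s.npy");o=get_obs();print(o["ft_force"],o["position"],*delta(o,rackpt(s,(-93.5,0,20)),s[2],'y'))
a=mark_of("scene","handle") if camera("scene") is not None else 0
print([(round(d["conf"],2),np.round(d["location"]).tolist()) for d in a])
for tx in(-73,-50,-25,0):print(tx,proj("scene",rackpt(s,(tx-76,0,72)))[0].round(1))
```

```text
[-0.02157446  0.40374472  0.84144159] [ 0.49737682 -0.0746622   0.026694  ] [40.   6.9  2.6] [ 0.1 -0.   0.3]
[(0.94, [330.0, 229.0]), (0.59, [137.0, 161.0]), (0.58, [270.0, 189.0]), (0.51, [233.0, 212.0])]
-73 [236.  204.2]
-50 [234.7 208.5]
-25 [233.2 213.4]
0 [231.6 218.5]
```

Request:
drive_tool(
  plan=[
    [8, 3, 1, 0, 0, 0, 0],
    [16, 3, 1, 0, 0, 0, 0],
    [22, 3, 1, 0, 0, 0, 0],
    [26, 3, 1, 0, 0, 0, 0],
    [30, 3, 1, 0, 0, 0, 0],
    [32, 3, 1, 0, 0, 0, 0],
    [33, 3, 1, 0, 0, 0, 0],
    [33, 3, 1, 0, 0, 0, 0],
  ],
)

```text
time: 5.0
position: [0.5277, -0.0778, 0.0236]
tool_rot: [0.705, -0.053, 0.053, -0.705]
ft_force: [-0.6, 0.2, -1.2]
grip_width: 0.0003
```

Request:
drive_tool(
  plan=[
    [1, 0, 0, 0, 0, 0, 0],
    [2, 0, 0, 0, 0, 0, 0],
    [3, 0, 0, 0, 0, 0, 0],
    [3, 0, 0, 0, 0, 0, 0],
  ],
)

```text
time: 5.4
position: [0.5306, -0.0783, 0.0236]
tool_rot: [0.705, -0.053, 0.053, -0.705]
ft_force: [-2.1, 0.4, 0.3]
grip_width: 0.0005
```

Request:
drive_tool(
  plan=[
    [1, 0, 0, 0, 0, 0, 0],
    [2, 0, 0, 0, 0, 0, 0],
    [3, 0, 0, 0, 0, 0, 0],
    [3, 0, 0, 0, 0, 0, 0],
  ],
)

```text
time: 5.8
position: [0.5336, -0.0787, 0.0236]
tool_rot: [0.705, -0.053, 0.053, -0.705]
ft_force: [-2.0, -0.6, 1.3]
grip_width: 0.0003
```

Request:
drive_tool(
  plan=[
    [1, 0, 0, 0, 0, 0, 0],
    [2, 0, 0, 0, 0, 0, 0],
    [3, 0, 0, 0, 0, 0, 0],
    [3, 0, 0, 0, 0, 0, 0],
  ],
)

```text
time: 6.2
position: [0.5367, -0.0792, 0.0236]
tool_rot: [0.705, -0.053, 0.053, -0.705]
ft_force: [-2.3, 0.1, 1.5]
grip_width: 0.0001
```

Request:
drive_tool(
  plan=[
    [1, 0, 0, 0, 0, 0, 0],
    [2, 0, 0, 0, 0, 0, 0],
    [2, 0, 0, 0, 0, 0, 0],
    [2, 0, 0, 0, 0, 0, 0],
  ],
)

```text
time: 6.6
position: [0.5371, -0.0792, 0.0235]
tool_rot: [-0.705, 0.054, -0.052, 0.705]
ft_force: [-5.0, -0.3, 4.7]
grip_width: 0.0003
```

Request:
drive_tool(
  plan=[
    [1, 0, 0, 0, 0, 0, 0],
    [2, 0, 0, 0, 0, 0, 0],
    [2, 0, 0, 0, 0, 0, 0],
    [2, 0, 0, 0, 0, 0, 0],
  ],
)

```text
time: 7.0
position: [0.537, -0.0791, 0.0234]
tool_rot: [-0.705, 0.055, -0.05, 0.706]
ft_force: [-8.6, -1.1, 6.3]
grip_width: 0.0004
```

Force rises with no further travel at x=0.537, against 0.5373 predicted for home. I back off, lift and check.

Request:
drive_tool(
  plan=[
    [-10, 0, 0, 0, 0, 0, 0],
    [-25, 0, 0, 0, 0, 0, 0],
    [-40, 0, 0, 0, 0, 0, 0],
    [-40, -40, 0, 0, 0, 0, 60],
    [-40, -90, 0, 0, 0, 0, 60],
    [-40, -140, 0, 0, 0, 0, 60],
    [-40, -190, 0, 0, 0, 0, 60],
    [-40, -210, 0, 0, 0, 0, 60],
    [-40, -210, 0, 0, 0, 0, 60],
  ],
)

```text
time: 7.9
position: [0.5044, -0.075, 0.2378]
tool_rot: [0.706, -0.048, 0.057, -0.704]
ft_force: [-0.5, 0.5, -0.3]
grip_width: 0.0405
```

Run:
```python
from h import *
s=np.load("s.npy");o=get_obs();print(o["ft_force"],o["position"],o["grip_width"])
ims=[cv2.resize(camera(c)[y:y+120,x:x+160],(400,300),interpolation=3) for c,x,y in(("top",190,80),("scene",160,170))]
cv2.imwrite("pics/p2.png",np.hstack(ims))
for c in("scene","top"):
  for n in("handle","pull"): print(c,n,[(round(d["conf"],2),np.round(d["location"]).tolist()) for d in mark_of(c,n)])
  print(proj(c,np.array([rackpt(s,(-76,0,72)),rackpt(s,(-32,110,104)),rackpt(s,(-32,110,150))])).round(1).tolist())
for z in (170,130):print(rackpt(s,(-32,110,z)),*delta(o,rackpt(s,(-32,110,z)),s[2],'x'))
```

```text
[-0.4933202   0.45305457 -0.30786251] [ 0.50444584 -0.07496988  0.23777692] 0.04051426783401456
scene handle [(0.83, [271.0, 192.0]), (0.78, [239.0, 168.0]), (0.68, [231.0, 219.0]), (0.68, [326.0, 227.0]), (0.66, [138.0, 164.0])]
scene pull [(0.61, [270.0, 222.0])]
[[231.6, 218.5], [269.6, 222.1], [270.2, 207.6]]
top handle [(0.97, [261.0, 265.0]), (0.72, [404.0, 280.0]), (0.71, [170.0, 141.0])]
top pull []
[[268.3, 155.7], [229.2, 130.8], [228.3, 125.3]]
[0.61452934 0.02150337 0.17      ] [ 93.6  68.7 112. ] [  0.7 -90.    0.5]
[0.61452934 0.02150337 0.13      ] [ 93.1 108.7 112.1] [  0.7 -90.    0.5]
```

View pics/p2.png

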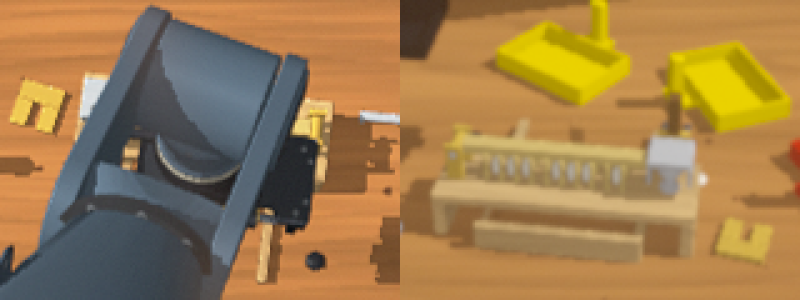

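The handle is at the predicted home pixel in the scene picture (found (231,219), predicted (231.6,218.5)), and the bar is still down. Next the jaws go over the pull, turned so they close along rack x.

Request:
drive_tool(
  plan=[
    [9, 0, 11, 0, -8, 0, 50],
    [18, 0, 22, 0, -16, 0, 50],
    [27, 0, 33, 0, -24, 0, 50],
    [36, 0, 44, 0, -32, 0, 50],
    [45, 0, 56, 0, -40, 0, 50],
    [54, 0, 67, 0, -48, 0, 50],
    [63, 0, 78, 0, -56, 0, 50],
    [72, 0, 90, 0, -64, 0, 50],
    [81, 0, 101, 0, -72, 0, 50],
    [93, 0, 112, 0, -80, 0, 50],
  ],
)

```text
time: 9.2
position: [0.611, 0.0434, 0.2307]
tool_rot: [0.592, 0.393, -0.41, -0.572]
ft_force: [0.2, 0.4, 0.7]
grip_width: 0.05
```

Request:
drive_tool(
  plan=[
    [0, 0, 0, 0, -8, 0, 50],
    [0, 0, 0, 0, -10, 0, 50],
    [0, 0, 0, 0, -10, 0, 50],
    [0, 0, 0, 0, -10, 0, 50],
  ],
)

```text
time: 9.6
position: [0.6077, 0.0812, 0.2263]
tool_rot: [0.584, 0.413, -0.452, -0.533]
ft_force: [-0.2, -0.9, -0.1]
grip_width: 0.0503
```

Run:
```python
from h import *
s=np.load("s.npy");o=get_obs();print(o["ft_force"],o["position"],o["grip_width"],o["q"].round(2))
print(*delta(o,rackpt(s,(-32,110,113)),s[2],'x'))
a=camera("scene");b=cv2.resize(a[130:280,170:370],(800,600),interpolation=3)
for p in((-32,110,150),(-32,110,104)):
    q=proj("scene",rackpt(s,p))[0];cv2.circle(b,tuple(int(v) for v in (q+.5-[170,130])*4),3,(255,0,255),-1)
q=proj("scene",o["position"])[0];cv2.circle(b,tuple(int(v) for v in (q+.5-[170,130])*4),4,(0,255,0),-1)
cv2.imwrite("pics/p3.png",b)
```

```text
[-0.17150811 -0.86462248 -0.11821372] [0.6076506  0.08116062 0.22629092] 0.050262843278635345 [-0.    0.51  1.45 -0.1   1.18 -2.85]
[-45.9 118.3 -18.8] [ 1.1 -5.9 -5.1]
```

View pics/p3.png

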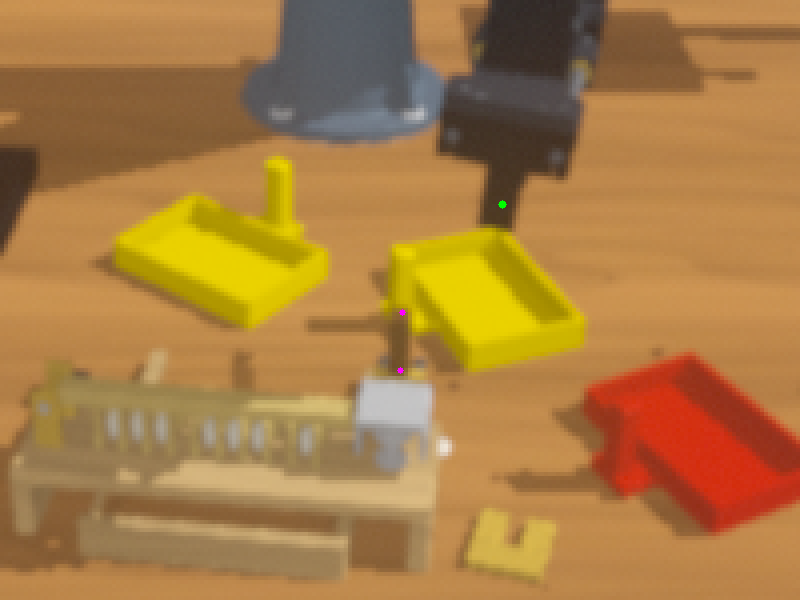

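The last joint hit its limit (-2.85), so the tool stopped about 60 mm to the left of the pull, clear of everything. I'll turn the other way, using the equivalent half-turned grasp.

Request:
drive_tool(
  plan=[
    [0, -10, 0, 0, 8.5, 0, 50],
    [-10, -10, -4, 0, 17, 0, 50],
    [-20, -10, -8, 0, 25.5, 0, 50],
    [-30, -10, -12, 0, 34, 0, 50],
    [-40, -10, -16, 0, 42.5, 0, 50],
    [-46, -10, -19, 0, 51, 0, 50],
    [-46, -10, -19, 0, 59.5, 0, 50],
    [-46, -10, -19, 0, 68, 0, 50],
    [-46, -10, -19, 0, 76.5, 0, 50],
    [-46, -10, -19, 0, 85, 0, 50],
  ],
)

```text
time: 10.65
position: [0.6149, 0.0315, 0.2418]
tool_rot: [0.736, -0.058, 0.066, -0.672]
ft_force: [-0.2, 0.0, 0.9]
grip_width: 0.0499
```

Request:
drive_tool(
  plan=[
    [0, 0, 0, 0, 8.5, 0, 50],
    [0, 0, 0, 0, 17, 0, 50],
    [0, 0, 0, 0, 25.5, 0, 50],
    [0, 0, 0, 0, 34, 0, 50],
    [0, 0, 0, 0, 42.5, 0, 50],
    [0, 0, 0, 0, 51, 0, 50],
    [0, 0, 0, 0, 59.5, 0, 50],
    [0, 0, 0, 0, 68, 0, 50],
    [0, 0, 0, 0, 76.5, 0, 50],
    [0, 0, 0, 0, 85, 0, 50],
  ],
)

```text
time: 11.65
position: [0.6149, 0.0316, 0.2418]
tool_rot: [0.498, -0.496, 0.545, -0.456]
ft_force: [0.3, -0.3, 0.1]
grip_width: 0.0499
```

```bash
sed -i "s/np.c_\[x\[:,1\],-x\[:,2\],-x\[:,0\]\]/np.c_[-x[:,1],-x[:,2],x[:,0]]/" h.py
python3 - <<'E'
from h import *
s=np.load("s.npy");o=get_obs();print(o["time"],o["ft_force"],o["position"],o["grip_width"],o["q"].round(2))
print(*delta(o,rackpt(s,(-32,110,113)),s[2],'x'))
E
```

```text
11.65 [ 0.34183368 -0.33450294  0.11408119] [0.61492657 0.03162772 0.24179255] 0.04989092282561472 [-0.08  0.5   1.43 -0.1   1.2   0.04]
[ -1.5 129.2  -1. ] [-0.8  3.6  5.1]
```

Request:
drive_tool(
  plan=[
    [0, 0, 0, -0.8, 3.6, 5.1, 50],
    [0, 0, 0, -0.8, 3.6, 5.1, 50],
    [0, 0, 0, -0.8, 3.6, 5.1, 50],
  ],
)

```text
time: 11.95
position: [0.6149, 0.0317, 0.2417]
tool_rot: [0.464, -0.534, 0.535, -0.462]
ft_force: [-0.3, -0.2, 0.5]
grip_width: 0.0498
```

Run:
```python
from h import *
s=np.load("s.npy");o=get_obs();print(o["time"],o["position"],*delta(o,rackpt(s,(-32,110,113)),s[2],'x'))
```

```text
11.95 [0.61493344 0.03172185 0.24172373] [  9.9 128.7   1.1] [0.  0.4 0.1]
```

Next, lower over the pull to TCP z≈0.16, just above its top (0.150), and look.

Request:
drive_tool(
  plan=[
    [10, 0, 1, 0, 0, 0, 50],
    [10, 40, 1, 0, 0, 0, 50],
    [10, 80, 1, 0, 0, 0, 50],
    [10, 80, 1, 0, 0, 0, 50],
  ],
)

```text
time: 12.35
position: [0.6098, 0.0237, 0.1564]
tool_rot: [-0.467, 0.537, -0.531, 0.46]
ft_force: [-0.3, 0.3, -0.1]
grip_width: 0.0499
```

Run:
```python
from h import *
s=np.load("s.npy");o=get_obs();print(o["time"],o["position"],*delta(o,rackpt(s,(-32,110,113)),s[2],'x'))
a=camera("scene");b=cv2.resize(a[160:260,205:338],(798,600),interpolation=3)
for p,c in((rackpt(s,(-32,110,150)),(255,0,255)),(rackpt(s,(-32,110,104)),(255,0,255)),(o["position"],(0,255,0))):
    q=proj("scene",p)[0];cv2.circle(b,tuple(int(v) for v in (q+.5-[205,160])*6),4,c,-1)
cv2.imwrite("pics/p4.png",b)
```

```text
12.35 [0.60982709 0.02370975 0.15640527] [ 1.5 43.3  5.5] [0.8 0.5 0.1]
```

View pics/p4.png

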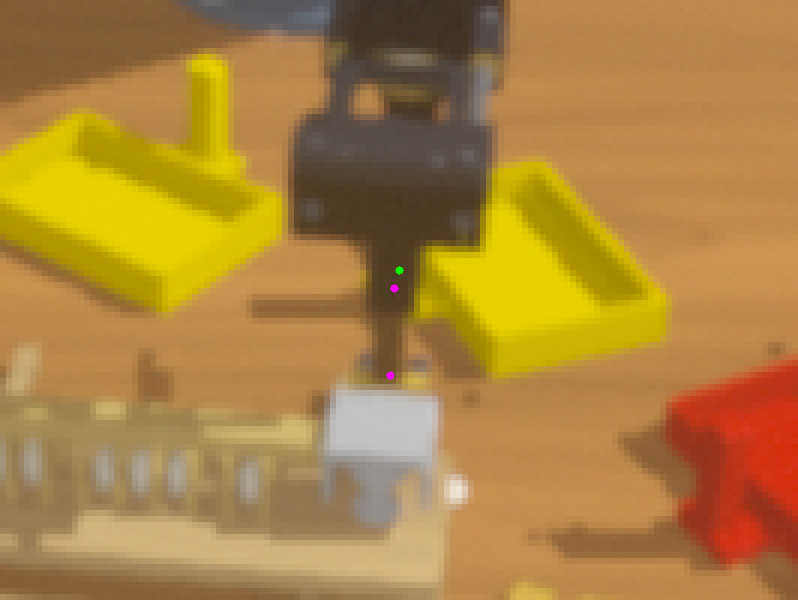

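The finger (column 394) sits over the pull (column 388), within about 2 mm, and the pull is behind the far finger as intended. I lower the rest of the way.

Request:
drive_tool(
  plan=[
    [1, 10, 3, 0, 0, 0, 50],
    [2, 20, 4, 0, 0, 0, 50],
    [2, 30, 4, 0, 0, 0, 50],
    [2, 38, 4, 0, 0, 0, 50],
    [2, 42, 4, 0, 0, 0, 50],
    [2, 42, 4, 0, 0, 0, 50],
    [2, 42, 4, 0, 0, 0, 50],
  ],
)

```text
time: 13.1
position: [0.6182, 0.021, 0.1197]
tool_rot: [0.464, -0.534, 0.534, -0.463]
ft_force: [0.9, -0.6, 0.4]
grip_width: 0.0499
```

Run:
```python
from h import *
s=np.load("s.npy");o=get_obs();print(o["time"],o["position"],o["ft_force"],*delta(o,rackpt(s,(-32,110,113)),s[2],'x'))
```

```text
13.1 [0.6181781  0.02102358 0.1196648 ] [ 0.90036169 -0.61489348  0.39200368] [ 0.   6.7 -3.7] [0.  0.5 0. ]
```

Request:
drive_tool(
  plan=[
    [0, 5, -4, 0, 0, 0, 50],
    [0, 5, -4, 0, 0, 0, 50],
    [0, 5, -4, 0, 0, 0, 0],
    [0, 5, -4, 0, 0, 0, 0],
    [0, 5, -4, 0, 0, 0, 0],
    [0, 5, -4, 0, 0, 0, 0],
    [0, 5, -4, 0, 0, 0, 0],
    [0, 5, -4, 0, 0, 0, 0],
  ],
  newtons=35,
)

```text
time: 13.9
position: [0.6157, 0.0213, 0.1148]
tool_rot: [0.463, -0.533, 0.535, -0.464]
ft_force: [2.8, 0.4, -1.9]
grip_width: 0.0156
```

Gripped: 15.6 mm opening against the 16 mm pull. I draw it along -x.

Request:
drive_tool(
  plan=[
    [0, 0, -3, 0, 0, 0, 0],
    [0, 0, -6, 0, 0, 0, 0],
    [0, 0, -9, 0, 0, 0, 0],
    [0, 0, -12, 0, 0, 0, 0],
    [0, 0, -13, 0, 0, 0, 0],
    [0, 0, -13, 0, 0, 0, 0],
    [0, 0, -13, 0, 0, 0, 0],
  ],
  newtons=40,
)

```text
time: 14.6
position: [0.6062, 0.0225, 0.1159]
tool_rot: [0.461, -0.531, 0.537, -0.466]
ft_force: [9.0, -1.1, -2.9]
grip_width: 0.0158
```

Request:
drive_tool(
  plan=[
    [0, 0, -2.5, 0, 0, 0, 0],
    [0, 0, -2.5, 0, 0, 0, 0],
    [0, 0, -2.5, 0, 0, 0, 0],
    [1.5, -10, -2.5, 0, 0, 2.5, 0],
    [3, -19.5, -2.5, 0, 0, 5, 0],
    [3, -19.5, -2.5, 0, 0, 5, 0],
    [3, -19.5, -2.5, 0, 0, 5, 0],
  ],
)

```text
time: 15.3
position: [0.6037, 0.0195, 0.1359]
tool_rot: [-0.437, 0.551, -0.517, 0.489]
ft_force: [9.3, -1.7, -2.7]
grip_width: 0.0158
```

Request:
drive_tool(
  plan=[
    [1.5, -10, 0, 0, 0, 2.5, 0],
    [3.2, -19.5, 0, 0, 0, 5, 0],
    [5.5, -29, 0, 0, 0, 7.5, 0],
    [8.1, -38.7, 0, 0, 0, 10, 0],
    [11.2, -48, 0, 0, 0, 12.5, 0],
    [14.7, -57.3, 0, 0, 0, 15, 0],
    [17.7, -64.6, 0, 0, 0, 17, 0],
    [17.7, -64.6, 0, 0, 0, 17, 0],
    [17.7, -64.6, 0, 0, 0, 17, 0],
    [17.7, -64.6, 0, 0, 0, 17, 0],
  ],
)

```text
time: 16.3
position: [0.5998, -0.0033, 0.1983]
tool_rot: [-0.35, 0.61, -0.439, 0.559]
ft_force: [8.9, 0.8, -1.8]
grip_width: 0.0158
```

Run:
```python
from h import *
s=np.load("s.npy");o=get_obs();print(o["time"],o["position"],o["ft_force"],o["grip_width"],o["joint_velocities"].round(3))
a=camera("scene")
for n in("socket","handle","pull"): print(n,[(round(d["conf"],2),np.round(d["location"]).tolist()) for d in mark_of("scene",n)])
for th in(0,18,20,22):
    t=np.radians(th);print(th,proj("scene",rackpt(s,(0,-115+225*np.cos(t)-5*np.sin(t),89+225*np.sin(t)+5*np.cos(t)))).round(1))
cv2.imwrite("pics/p5.png",cv2.resize(a[150:270,180:340],(800,600),interpolation=3))
```

```text
16.3 [ 0.59978403 -0.00331069  0.19832434] [ 8.88945562  0.79212796 -1.75934137] 0.015770219543101018 [ 0.003  0.001 -0.001 -0.002 -0.003 -0.001]
socket [(0.68, [263.0, 206.0]), (0.43, [298.0, 267.0])]
handle [(0.8, [232.0, 222.0]), (0.75, [271.0, 188.0]), (0.72, [327.0, 230.0]), (0.65, [241.0, 171.0]), (0.58, [138.0, 160.0])]
pull [(0.64, [263.0, 192.0]), (0.62, [180.0, 227.0])]
0 [[268.2 232.6]]
18 [[264.1 210. ]]
20 [[263.1 207.4]]
22 [[262.  204.9]]
```

View pics/p5.png

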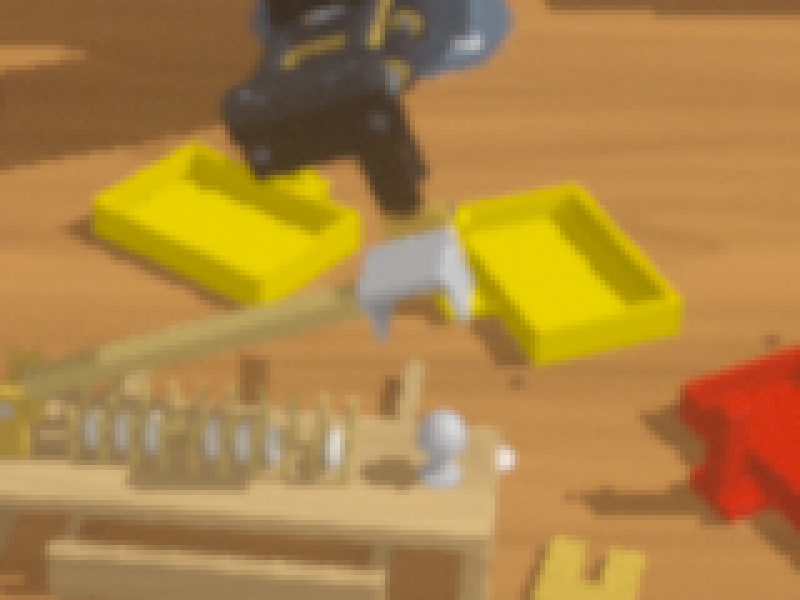

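The bar is up and the ball is bare below it. The handle mark reads 3 px lower than before, so I compare pictures to be sure the tray hasn't moved.

Run:
```python
from h import *
a=cv2.resize(cv2.imread("pics/p3.png"),(200,150),interpolation=cv2.INTER_AREA) # origin 170,130
b=camera("scene")[130:280,170:370]
cr=[cv2.resize(i[80:140,20:100],(400,300),interpolation=0) for i in(a,b)]
cv2.imwrite("pics/cmp.png",np.hstack(cr))
t=camera("top");print([(round(d["conf"],2),np.round(d["location"]).tolist()) for d in mark_of("top","handle")])
t2=cv2.resize(t[95:185,215:335],(800,600),interpolation=3); cv2.imwrite("pics/cmpt.png",t2)
```

```text
[(0.97, [264.0, 261.0]), (0.88, [406.0, 284.0])]
```

View pics/cmp.png

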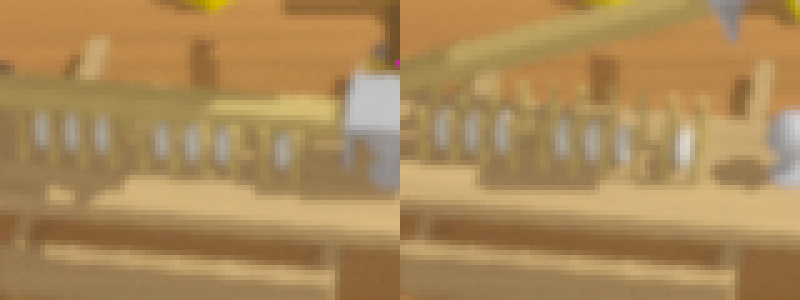

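View pics/cmpt.png

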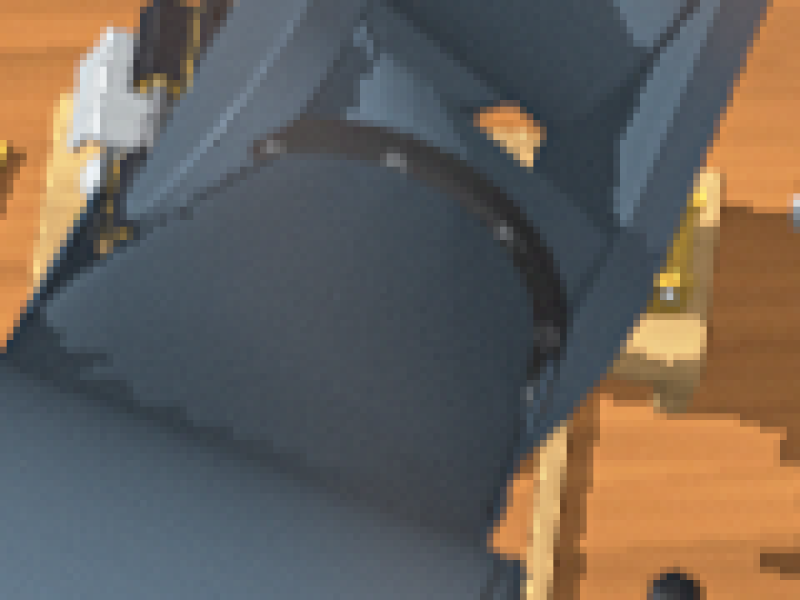

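Run:
```python
from h import *
b=camera("scene").astype(int)
for r in range(210,232): print(r,[b[r,c].tolist() for c in range(225,238,2)])
```

```text
210 [[51, 109, 148], [39, 125, 156], [24, 145, 171], [32, 162, 186], [55, 181, 206], [78, 171, 196], [90, 164, 191]]
211 [[60, 114, 153], [63, 121, 153], [70, 148, 175], [79, 163, 187], [85, 168, 193], [93, 164, 188], [96, 162, 187]]
212 [[79, 138, 172], [84, 145, 172], [92, 158, 184], [94, 161, 186], [96, 164, 189], [96, 161, 186], [96, 160, 185]]
213 [[93, 156, 185], [93, 159, 184], [94, 161, 186], [98, 161, 186], [95, 160, 184], [93, 154, 179], [91, 152, 176]]
214 [[95, 161, 186], [96, 161, 186], [96, 160, 185], [93, 155, 180], [90, 152, 176], [85, 145, 169], [84, 141, 166]]
215 [[96, 161, 186], [94, 156, 181], [90, 150, 175], [87, 146, 171], [84, 142, 166], [83, 141, 164], [83, 140, 165]]
216 [[90, 151, 176], [86, 147, 170], [84, 143, 166], [82, 140, 164], [81, 139, 164], [81, 138, 164], [82, 139, 168]]
217 [[85, 142, 166], [84, 142, 166], [81, 139, 163], [81, 139, 165], [81, 140, 170], [78, 134, 172], [77, 135, 177]]
218 [[81, 139, 165], [83, 139, 166], [81, 139, 170], [79, 136, 173], [78, 139, 182], [75, 135, 184], [75, 135, 186]]
219 [[82, 139, 170], [75, 135, 170], [77, 135, 
[... 773 characters left out ...]
26 [[77, 138, 187], [74, 130, 177], [59, 104, 146], [62, 109, 150], [69, 121, 166], [73, 132, 183], [76, 134, 185]]
227 [[83, 145, 188], [79, 138, 178], [56, 103, 146], [65, 116, 155], [71, 123, 167], [72, 132, 183], [73, 132, 181]]
228 [[83, 143, 183], [80, 137, 172], [56, 104, 145], [67, 119, 153], [72, 128, 167], [74, 133, 184], [75, 133, 178]]
229 [[78, 136, 177], [76, 133, 166], [58, 104, 145], [64, 115, 148], [76, 133, 170], [76, 136, 187], [79, 137, 177]]
230 [[82, 138, 176], [85, 143, 175], [69, 116, 154], [74, 126, 156], [85, 142, 178], [80, 139, 189], [78, 136, 176]]
231 [[93, 145, 178], [96, 155, 184], [93, 142, 176], [91, 143, 175], [91, 148, 181], [94, 151, 192], [83, 137, 172]]
```

The dark front face of the handle starts at row 221, which fits home: 220 is predicted for its front top edge. Its lit top face has the table's colour and the raised bar partly hides it. That accounts for the 3 px difference; nothing has touched the tray. The socket mark (263,206) fits about 21°, roughly 80 mm up. I hand in.

```bash
python3 -c "
from rig import *
o=get_obs();print(o['time'],o['position'],o['grip_width'],o['ft_force']);print(hand_in())"
```

```text
16.7 [ 0.59977846 -0.00323448  0.19821387] 0.015349018687550248 [ 9.86786211  0.03956027 -1.59653851]
the job is handed in; nothing more can be done
None
```

I pushed the wooden tray home with shut fingers, then gripped the horn pull and drew it about 12 mm along rack -x. I lifted the bar on its arc and handed in at 16.7 s, still holding it up. `hand_in()` gave no verdict.

**Last checks:**
- **Tray:** it stopped at x=0.537 with the push force rising, against 0.5373 predicted for home. After the push its handle was at the predicted home pixel.
- **Lift:** the TCP rose 82 mm, and the socket mark fits about 21°, so the socket is roughly 80 mm above the ball. That is an estimate from the picture and the arm's pose, not a direct reading.
- **Grip:** 15.3 mm on the 16 mm pull, with about 9–10 N of spring load and the joints at rest.

**What disagreed or went wrong:**
- **Handle mark:** after the lift it read 3 px lower than before. The pixel colours suggest lighting and the raised bar hiding part of the handle rather than tray movement. The top camera could not confirm this because the arm blocked its view.
- **Turn over the pull:** my first turn ran the last joint to its limit (-2.85) and stopped the tool about 60 mm to the left of the pull. I used the half-turned grasp instead.
- **Finger contact:** the fingers hold the bar only through the pull. I assumed that counts as bearing the bar.

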